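# True the pulley: bring its high spot to the pointer

### The job

One of the two belt pulleys on the truing stands has a high spot, a copper-coloured lump that sticks out of its rim. By its upright crank knob, turn that pulley slowly until the high spot stands right in front of the red pointer of its own stand, then let go. Leave the other, true pulley as it is.

Things in the scene. Friction and masses are not known exactly. Their poses are not given: they have to be found in the camera images.
- wheel: Pulley with the high spot: aluminium disc 140 mm across, 20 thick, level on the spindle of its stand; turns without limit either way, light friction, stays where left. Origin on the axis in its underside, 40 mm above the table; z up, x to the high spot. Its crank knob stands at (-22.5, 39) mm in this frame. Disc top 60 mm, hub nut 65 mm above the table. Over 5 rad/s counts as spun too fast.
- high_spot (a point): Outermost point of the high spot, a copper-coloured rounded lump 9 mm proud of the rim, 79 mm from the axis, 50 mm above the table. The upright black crank knob (18 mm across, spins freely on its pin) is 120 degrees counter-clockwise of it seen from above, 45 mm from the axis; it spans 65 to 105 mm above the table, best pinched from above at 90 mm.
- pointer_tip (a point): Tip of the fixed red pointer of the same stand, 84 mm from the pulley's axis, 50 mm above the table; it points at the axis and clears the high spot by 5 mm. Its post, 19 mm further out, is 58 mm high. The stand is a fixed blue plate 195 x 150 x 12 mm.
- spare_wheel_handle (a point): Crank knob of the other pulley, 90 mm above the table: the same stand, pulley and pointer, but the rim is truly round, without a lump. Not to be turned.

How it is judged:
By the outcome, as a careful person would: the job done as asked, in the order asked, and still so for the second after the job is handed in, with the robot touching nothing.
It also fails if it takes over 38 s, if anything falls off the work surface, if the arm or the gripper's body presses on something with over 40 N, if the wrist force passes 120 N, or if a joint passes its speed limit or range.

### The arm

A 7-joint arm with a two-finger parallel gripper is mounted at the origin on a cart in front of the work surface, level with it; the furniture and walls round the work are solid. World frame = base frame: x ahead of the robot, y to its left, z up, the work surface at z = 0. Lengths are in m, angles in rad, forces in N, time in s.
With the tool pointing down it reaches from about 0.35 to 0.775 m from the base axis. Payload 3.1 kg.
Tool frame: the origin (TCP) lies at the very end of the fingers, on their centre line; the grasp point (between the pads) lies 19 mm behind it; z points along the fingers, y is the line along which they close (so a half turn about z gives the same grasp; the last joint's range is limited). The gripper opens to 85 mm and grips with 20 to 120 N. Pads are 22 mm wide; open, the fingers measure 114 mm over their backs; the gripper's body (76 mm by 85 mm) begins 54 mm behind the grasp point. The pads swing forward as they close: fully open they stand 13 mm farther back than shut.
Start: joints at [-1.323, 0.311, 0.014, 1.512, -0.004, 1.319, -0.027], TCP at [0.157, 0.527, 0.231] pointing down, gripper open.
Joint ranges: [-2.7, 2.7], [-0.3, 1.91], [-1.27, 1.3], [0.12, 2.57], [-1.44, 4.58], [0.2, 2.03], [-3.05, 3.05]. Speed limits (rad/s): [2.79, 2.79, 3.14, 3.14, 3.14, 3.14, 3.14].

### API

Orientations are given as a unit quaternion [x, y, z, w].
In Python, from cell import readout, eyes, workorder gives the robot as it stands.
- The arm moves only by the tool apply_moves, never from a script. Its argument "rows" is a list of rows, each an object with "delta_rot": the turn, a rotation vector about the tool's x, y, z in rad, a list of three; "delta_pos": the shift along the tool's x, y, z in cm, a list of three; "fingers": the finger opening in cm, from 0 to 8.54. In form: [{"delta_rot": [ax, ay, az], "delta_pos": [dx, dy, dz], "fingers": fingers}, ...]. A call has 1 to 8 rows; each row is the pose to reach, as a shift and turn from the pose commanded when the call began, along the tool's axes at that moment; what a row does not reach only later rows make up. A row lasts 1/12 s, in which the tool goes at most 41.7 mm and 7.16 degrees, less where a joint would pass 70% of its speed; a pose out of reach is approached as far as the arm can. A call with a gripper value outside its range is refused whole. The fingers move at their own pace and stop on an object; "newtons" is the grip in N (left out, the last holds). Time passes only in rows, so rows that repeat a pose let the fingers close. It gives the time, the measured TCP pose, the force and the opening at its end, in the units of the state.
- readout.get_state(): the state, without advancing time (a new reading comes with each control period).
- eyes.read_camera(name): name is "side" or "top"; returns a dict with "img" (384x512x3 uint8, blue, green, red), "camera_matrix" (3x3 intrinsics, pixels), "eye" and "rotation" of the camera in the world. Camera axes: x right, y down, z forward; pixel columns grow to the right and rows downward; lengths in m; the calibration is good to about 2 mm. A picture is of the moment at which its call begins. There is no depth.
- workorder.job_done(): hands the job in, once; it reports no verdict.
The state is a dict: "time": time; "qpos": joint angles; "joint_vel": joint speeds; "joint_efforts": joint torques, N m; "tcp_pos": TCP position; "orientation": TCP orientation; "ft_force": force on the tool from outside, world axes, zero at the start; "moment": the same for the moment, N m; "width": finger opening in m.
Only numpy, scipy, OpenCV 4.12 (cv2) and the standard library are available. Lean on these libraries where they do the work, as an engineer would, in place of code of your own. Each camera call takes 0.05 s, during which the arm holds its last target. There are 200 camera calls.

## Working session

There is one attempt and no reset: what is moved stays moved. The work goes in short steps, Python scripts to look and compute and a tool call to move; the robot and the scene stay as the last step left them, time stands still between calls to the robot, and variables do not carry over. Pictures are saved under pics/ and viewed, on a budget of 10 in all, crops included, one or two more only if the job needs it, and the job is handed in when it is done.

Besides the shell and the picture viewer there is one more tool, called after ">>>" as name([rows], argument=value, ...), one row to a line, values as JSON. apply_moves: Moves the arm, as the interface text tells. Its arguments: {"type":"object","properties":{"rows":{"type":"array","items":{"type":"object","properties":{"delta_rot":{"type":"array","items":{"type":"number"}},"delta_pos":{"type":"array","items":{"type":"number"}},"fingers":{"type":"number"}}}},"newtons":{"type":"number"}},"required":["rows"]}

```bash
mkdir -p pics
cat > h.py <<'E'
import numpy as np, cv2
from cell import readout, eyes, workorder
def cast(c,uv,z):
    K=np.array(c["camera_matrix"]);R=np.array(c["rotation"]);e=np.array(c["eye"])
    d=R@np.linalg.solve(K,np.array([uv[0],uv[1],1.]))
    return e+d*(z-e[2])/d[2]
def proj(c,p):
    K=np.array(c["camera_matrix"]);R=np.array(c["rotation"]);e=np.array(c["eye"])
    q=K@(R.T@(np.array(p)-e)); return q[:2]/q[2]
E
python3 - <<'E'
from h import *
for n in("top","side"):
    c=eyes.read_camera(n); cv2.imwrite(f"pics/{n}0.png",c["img"]); print(n,c["eye"],np.round(c["rotation"],3).tolist(),c["camera_matrix"])
s=readout.get_state();print(s)
E
```

```text
top [0.32694988 0.00262823 1.01066871] [0.711, -0.697, 0.07, -0.069] [[419.41632076   0.         260.88587922]
 [  0.         419.41632076 187.17600645]
 [  0.           0.           1.        ]]
side [ 0.25602091 -0.7100282   0.47136063] [0.833, -0.124, 0.087, -0.532] [[411.50941662   0.         257.59532965]
 [  0.         411.50941662 192.79547553]
 [  0.           0.           1.        ]]
{'time': 0.1, 'qpos': array([-1.32266635,  0.31169957,  0.01396371,  1.51291907, -0.00440283,
        1.31924937, -0.02720924]), 'joint_vel': array([ 7.23469321e-04, -1.96826554e-03,  8.64319929e-05, -4.42337778e-03,
       -7.94404554e-05, -5.91083206e-04,  1.30542576e-04]), 'joint_efforts': array([ 1.01552825e-03, -3.80860376e+01,  1.46798696e-01, -2.31241679e+01,
        1.22958800e-02,  8.14772240e-03, -1.65795586e-05]), 'tcp_pos': array([0.15696077, 0.52641447, 0.23029107]), 'orientation': array([ 1.44361532e-01,  9.89524375e-01, -1.11569975e-03, -1.21597760e-04]), 'ft_force': array([-1.03746871,  0.11529232, -0.28531293]), 'moment': array([-0.02551905, -0.03367173, -0.00653125]), 'width': 0.08508233920471417}
```

View pics/top0.png

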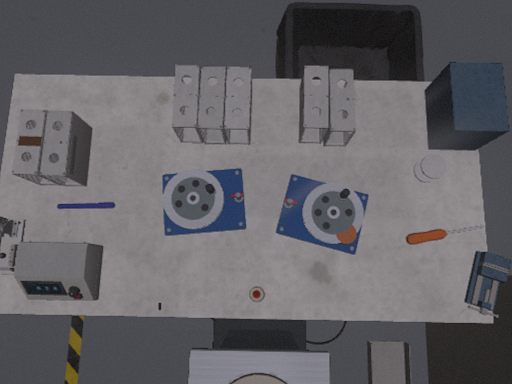

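View pics/side0.png

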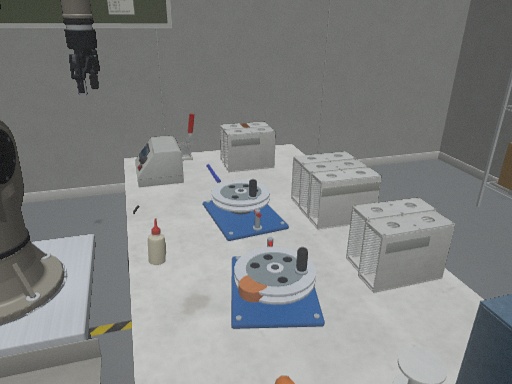

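The defective pulley is the right one in the top view: axis about (334,212), lump (347,234), knob (345,193) and pointer tip about (293,203). The rotation comes as a quaternion, so I'll use that in the helper.

```bash
cat > h.py <<'E'
import numpy as np, cv2
from scipy.spatial.transform import Rotation as Ro
from cell import readout, eyes, workorder
def M(c):
    r=np.array(c["rotation"]); return np.array(c["camera_matrix"]),(Ro.from_quat(r).as_matrix() if r.size==4 else r),np.array(c["eye"])
def cast(c,uv,z):
    K,R,e=M(c); d=R@np.linalg.solve(K,np.array([uv[0],uv[1],1.])); return e+d*(z-e[2])/d[2]
def proj(c,p):
    K,R,e=M(c); q=K@(R.T@(np.array(p)-e)); return q[:2]/q[2]
E
cat > m.py <<'E'
from h import *
def cents(c,mask,box,amin):
    m=np.zeros_like(mask); u0,v0,u1,v1=box; m[v0:v1,u0:u1]=mask[v0:v1,u0:u1]
    n,l,st,ce=cv2.connectedComponentsWithStats(m)
    return [(ce[i].round(1),st[i].tolist()) for i in range(1,n) if st[i][4]>=amin]
def masks(c):
    h=cv2.cvtColor(c["img"],cv2.COLOR_BGR2HSV)
    return dict(orange=cv2.inRange(h,(5,120,90),(16,255,255)),
      red=cv2.inRange(h,(0,110,80),(4,255,255))|cv2.inRange(h,(172,110,80),(180,255,255)),
      black=cv2.inRange(h,(0,0,0),(180,255,50)), blue=cv2.inRange(h,(100,120,40),(125,255,255)))
E
python3 - <<'E'
from m import *
for n,b in(("top",(270,170,375,260)),("side",(225,230,325,330))):
    c=eyes.read_camera(n); mk=masks(c)
    print(n,"tcp",proj(c,readout.get_state()["tcp_pos"]), "corner check")
    for k in mk: print(k,cents(c,mk[k],b,4))
    x=c["img"][b[1]:b[3],b[0]:b[2]]
    cv2.imwrite(f"pics/{n}1.png",cv2.resize(x,None,fx=7 if n=="top" else 6,fy=6,interpolation=cv2.INTER_CUBIC) if n=="side" else cv2.resize(x,None,fx=6.5,fy=6.5,interpolation=cv2.INTER_CUBIC))
E
```

```text
top tcp [-42.19317972 364.3753777 ] corner check
orange [(array([347.4, 235.6]), [337, 226, 19, 18, 206])]
red [(array([285.6, 200.2]), [285, 199, 2, 3, 5]), (array([293.7, 202.4]), [292, 201, 5, 3, 10])]
black [(array([343.7, 193.6]), [340, 189, 9, 9, 42]), (array([325.1, 199.3]), [323, 197, 5, 5, 11]), (array([348.5, 211.7]), [346, 210, 6, 5, 15]), (array([327.2, 225. ]), [326, 223, 3, 5, 5])]
blue [(array([295.9, 184.7]), [286, 175, 27, 23, 253]), (array([362.9, 198.9]), [356, 192, 12, 19, 69]), (array([305.5, 228.8]), [277, 197, 83, 57, 995])]
side tcp [89.48698205 96.47953066] corner check
orange [(array([250.4, 286.1]), [239, 276, 28, 23, 292]), (array([255.5, 299.4]), [250, 296, 12, 6, 17]), (array([246.3, 299.1]), [244, 298, 5, 3, 7])]
red [(array([270., 243.]), [268, 241, 5, 5, 21])]
black []
blue [(array([244.1, 232.8]), [225, 230, 49, 9, 252]), (array([274.6, 311.1]), [232, 257, 92, 71, 2304])]
```

View pics/top1.png

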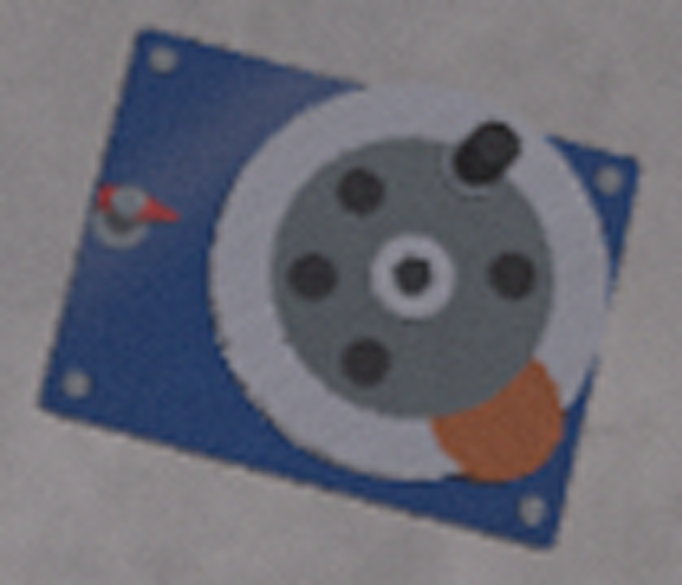

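View pics/side1.png

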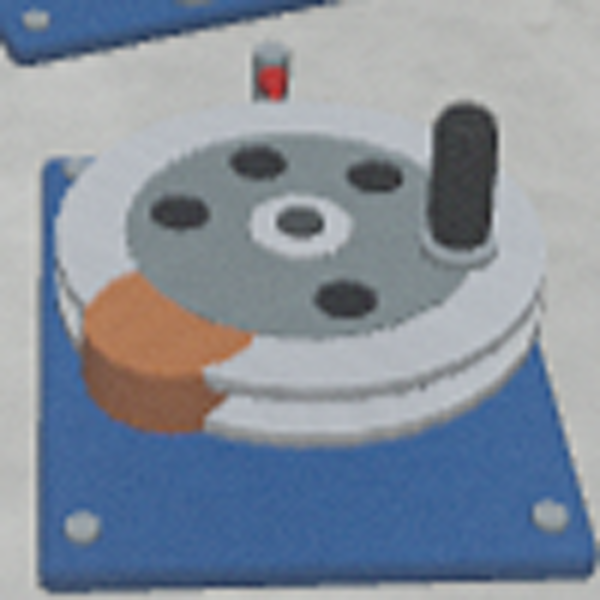

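Crop findings, in full-image pixels:

| Feature | Top view | Side view |
|---|---|---|
| Hub | (333.1, 212.0) | (274.6, 266.6) |
| Pointer tip | (297.3, 202.7) | (270.4, 244.6) |
| Knob top | (345.6, 192.2) | (302.1, 248.7) |
| Lump disc | about (346.5, 235) | – |

Next I'll cast these to their planes and check them against the given sizes.

Run:
```python
from h import *
P={"top":dict(hub=(333.1,212,.065),tip=(297.3,202.7,.05),knob=(345.6,192.2,.105),lump=(346.5,235,.06)),
"side":dict(hub=(274.6,266.6,.065),tip=(270.4,244.6,.05),knob=(302.1,248.7,.105),lump=(249,283.5,.06))}
W={}
for n in P:
    c=eyes.read_camera(n); W[n]={k:cast(c,v[:2],v[2]) for k,v in P[n].items()}
    w=W[n]; 
    for k in w:
        d=w[k]-w["hub"]; print(n,k,(w[k]*1e3).round(1),"r",round(1e3*np.hypot(d[0],d[1]),1),"ang",round(np.degrees(np.arctan2(d[1],d[0])),1))
s=readout.get_state(); R=Ro.from_quat(s["orientation"]).as_matrix(); print(R.round(4))
```

```text
top hub [ 461.9 -161.5   65. ] r 0.0 ang 0.0
top tip [484.1 -81.4  50. ] r 83.2 ang 74.5
top knob [ 500.6 -182.7  105. ] r 44.1 ang -28.7
top lump [ 410.8 -191.9   60. ] r 59.5 ang -149.2
side hub [ 463.3 -163.    65. ] r 0.0 ang 0.0
side tip [487.6 -71.7  50. ] r 94.5 ang 75.1
side knob [ 503.5 -181.6  105. ] r 44.3 ang -24.8
side lump [ 410.3 -189.1   60. ] r 59.0 ang -153.8
[[-9.583e-01  2.857e-01 -2.000e-04]
 [ 2.857e-01  9.583e-01 -8.000e-04]
 [-1.000e-04 -8.000e-04 -1.000e+00]]
```

Both views agree to about 2 mm. The radii are 44 mm for the knob (expected 45) and 83 mm for the pointer in the top view (expected 84). I take the axis as (462.5, -162), the knob at -28.5° and the pointer at 74.7°, which makes the turn about -137° (clockwise). Moving over now.

>>> apply_moves([
  {"delta_pos": [-1.5, -0.8, 0], "delta_rot": [0, 0, 0], "fingers": 4.5},
  {"delta_pos": [-4.5, -2.3, 0], "delta_rot": [0, 0, 0], "fingers": 4.5},
  {"delta_pos": [-8, -4, 0], "delta_rot": [0, 0, 0], "fingers": 4.5},
  {"delta_pos": [-11.5, -5.8, 0], "delta_rot": [0, 0, 0], "fingers": 4.5},
  {"delta_pos": [-15, -7.5, 0], "delta_rot": [0, 0, 0], "fingers": 4.5},
  {"delta_pos": [-18.5, -9.3, 0], "delta_rot": [0, 0, 0], "fingers": 4.5},
  {"delta_pos": [-22, -11, 0], "delta_rot": [0, 0, 0], "fingers": 4.5},
  {"delta_pos": [-25.5, -13, 0], "delta_rot": [0, 0, 0], "fingers": 4.5},
], newtons=40)

```text
time: 0.97
tcp_pos: [0.3655, 0.3286, 0.2315]
orientation: [0.144, 0.99, 0.0, 0.0]
ft_force: [1.2, 0.0, 0.5]
width: 0.0448
```

>>> apply_moves([
  {"delta_pos": [-2, -3, 0], "delta_rot": [0, 0, 0], "fingers": 4.5},
  {"delta_pos": [-4, -6.2, 0], "delta_rot": [0, 0, 0], "fingers": 4.5},
  {"delta_pos": [-6, -9.4, 0], "delta_rot": [0, 0, 0], "fingers": 4.5},
  {"delta_pos": [-8, -12.6, 0], "delta_rot": [0, 0, 0], "fingers": 4.5},
  {"delta_pos": [-10, -15.8, 0], "delta_rot": [0, 0, 0], "fingers": 4.5},
  {"delta_pos": [-12, -19, 0], "delta_rot": [0, 0, 0], "fingers": 4.5},
  {"delta_pos": [-14, -22.2, 0], "delta_rot": [0, 0, 0], "fingers": 4.5},
  {"delta_pos": [-16, -25.4, 0], "delta_rot": [0, 0, 0], "fingers": 4.5},
])

```text
time: 1.63
tcp_pos: [0.4453, 0.0388, 0.2316]
orientation: [0.144, 0.99, 0.0, 0.0]
ft_force: [-0.1, 0.2, 0.5]
width: 0.0444
```

>>> apply_moves([
  {"delta_pos": [-1.7, -3, 0], "delta_rot": [0, 0, 0], "fingers": 4.5},
  {"delta_pos": [-3.5, -6, 1], "delta_rot": [0, 0, 0], "fingers": 4.5},
  {"delta_pos": [-5.3, -9, 2.5], "delta_rot": [0, 0, 0], "fingers": 4.5},
  {"delta_pos": [-7, -12, 4], "delta_rot": [0, 0, 0], "fingers": 4.5},
  {"delta_pos": [-9, -15, 5.5], "delta_rot": [0, 0, 0], "fingers": 4.5},
  {"delta_pos": [-10.7, -17.5, 7], "delta_rot": [0, 0, 0], "fingers": 4.5},
  {"delta_pos": [-11.8, -19.3, 8], "delta_rot": [0, 0, 0], "fingers": 4.5},
  {"delta_pos": [-11.8, -19.3, 8], "delta_rot": [0, 0, 0], "fingers": 4.5},
])

```text
time: 2.3
tcp_pos: [0.5013, -0.1841, 0.1492]
orientation: [0.148, 0.989, -0.002, -0.002]
ft_force: [0.7, -0.4, 0.3]
width: 0.0449
```

>>> apply_moves([
  {"delta_pos": [0, 0, 1], "delta_rot": [0, 0, 0], "fingers": 4.5},
  {"delta_pos": [0, 0, 2], "delta_rot": [0, 0, 0], "fingers": 4.5},
  {"delta_pos": [0, 0, 3], "delta_rot": [0, 0, 0], "fingers": 4.5},
  {"delta_pos": [0, 0, 4], "delta_rot": [0, 0, 0], "fingers": 4.5},
  {"delta_pos": [0, 0, 5], "delta_rot": [0, 0, 0], "fingers": 4.5},
  {"delta_pos": [0, 0, 6], "delta_rot": [0, 0, 0], "fingers": 4.5},
  {"delta_pos": [0, 0, 7], "delta_rot": [0, 0, 0], "fingers": 4.5},
  {"delta_pos": [0, 0, 7.4], "delta_rot": [0, 0, 0], "fingers": 4.5},
])

```text
time: 2.97
tcp_pos: [0.502, -0.1774, 0.0754]
orientation: [0.144, 0.99, 0.0, -0.001]
ft_force: [0.0, 0.2, -0.1]
width: 0.0451
```

Run:
```python
from m import *
s=readout.get_state();print(s["tcp_pos"],s["ft_force"],s["qpos"].round(2))
a=eyes.read_camera("top")["img"][150:270,255:385];b=eyes.read_camera("side")["img"][210:330,225:335]
cv2.imwrite("pics/g.png",np.hstack([cv2.resize(a,(400,370)),cv2.resize(b,(390,370))]))
```

```text
[ 0.5020248  -0.17737677  0.07541709] [ 0.01485044  0.1524533  -0.05654367] [-0.12  0.46  0.56  1.79 -0.29  0.98  1.85]
```

View pics/g.png

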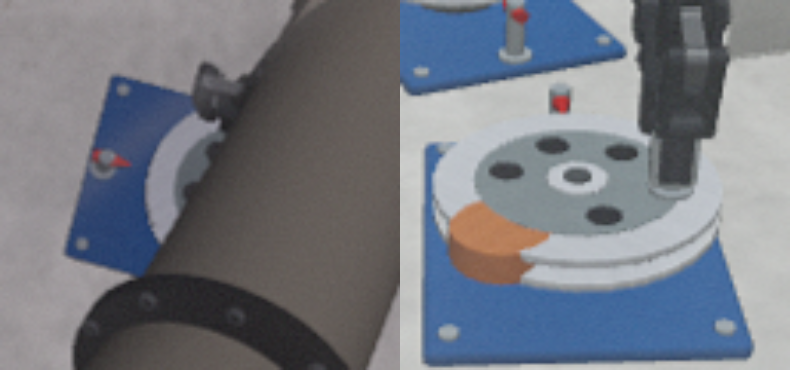

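The lump, wheel and knob are undisturbed, and the knob sits between the fingers. TCP y is about 5 mm short of the knob, so I'll shift and then close.

>>> apply_moves([
  {"delta_pos": [-0.1, -0.3, 0], "delta_rot": [0, 0, 0], "fingers": 4.5},
  {"delta_pos": [-0.14, -0.5, 0], "delta_rot": [0, 0, 0], "fingers": 3.0},
  {"delta_pos": [-0.14, -0.5, 0], "delta_rot": [0, 0, 0], "fingers": 1.2},
  {"delta_pos": [-0.14, -0.5, 0], "delta_rot": [0, 0, 0], "fingers": 1.2},
  {"delta_pos": [-0.14, -0.5, 0], "delta_rot": [0, 0, 0], "fingers": 1.2},
  {"delta_pos": [-0.14, -0.5, 0], "delta_rot": [0, 0, 0], "fingers": 1.2},
  {"delta_pos": [-0.14, -0.5, 0], "delta_rot": [0, 0, 0], "fingers": 1.2},
  {"delta_pos": [-0.14, -0.5, 0], "delta_rot": [0, 0, 0], "fingers": 1.2},
], newtons=40)

```text
time: 3.73
tcp_pos: [0.5035, -0.184, 0.0781]
orientation: [0.144, 0.99, -0.0, 0.001]
ft_force: [-1.3, -0.3, 6.1]
width: 0.0163
```

```bash
cat > arc.py <<'E'
from h import *
import sys
s=readout.get_state(); p=s["tcp_pos"]; R=Ro.from_quat(s["orientation"]).as_matrix()
C=np.array([.4625,-.162]); d=p[:2]-C; a=np.degrees(np.arctan2(d[1],d[0]))
print("tcp",p.round(4),"r",round(1e3*np.hypot(*d),1),"ang",a.round(1),"F",s["ft_force"].round(1),"w",s["width"])
step,n=map(float,sys.argv[1:3]); a0=float(sys.argv[3]) if len(sys.argv)>3 else a
for i in range(1,int(n)+1):
    t=np.radians(a0+i*step); q=C+.045*np.array([np.cos(t),np.sin(t)])
    c=C+.045*np.array([np.cos(np.radians(a0)),np.sin(np.radians(a0))])
    print(round(a0+i*step,1),(R.T@np.append(q-c,0)*100).round(2)[:2].tolist())
E
python3 arc.py -2.5 8
```

```text
tcp [ 0.5035 -0.184   0.0781] r 46.5 ang -28.2 F [-1.3 -0.3  6.1] w 0.01634930324927506
-30.7 [0.04, -0.19]
-33.2 [0.1, -0.38]
-35.7 [0.16, -0.57]
-38.2 [0.22, -0.75]
-40.7 [0.3, -0.93]
-43.2 [0.38, -1.11]
-45.7 [0.47, -1.28]
-48.2 [0.57, -1.45]
```

Gripped at width 16.3 mm, -28.2° and r ≈ 46 mm. I'll do the first 20° slowly, easing up slightly.

>>> apply_moves([
  {"delta_pos": [0.04, -0.19, -0.1], "delta_rot": [0, 0, 0], "fingers": 1.2},
  {"delta_pos": [0.1, -0.38, -0.2], "delta_rot": [0, 0, 0], "fingers": 1.2},
  {"delta_pos": [0.16, -0.57, -0.2], "delta_rot": [0, 0, 0], "fingers": 1.2},
  {"delta_pos": [0.22, -0.75, -0.2], "delta_rot": [0, 0, 0], "fingers": 1.2},
  {"delta_pos": [0.3, -0.93, -0.2], "delta_rot": [0, 0, 0], "fingers": 1.2},
  {"delta_pos": [0.38, -1.11, -0.2], "delta_rot": [0, 0, 0], "fingers": 1.2},
  {"delta_pos": [0.47, -1.28, -0.2], "delta_rot": [0, 0, 0], "fingers": 1.2},
  {"delta_pos": [0.57, -1.45, -0.2], "delta_rot": [0, 0, 0], "fingers": 1.2},
])

```text
time: 4.4
tcp_pos: [0.4936, -0.1962, 0.0784]
orientation: [0.144, 0.99, -0.001, 0.0]
ft_force: [4.9, -2.1, -7.6]
width: 0.0163
```

```bash
python3 arc.py -2.5 8 -48.2;python3 arc.py -2.5 8 -68.2; python3 arc.py -2.5 8 -88.2
python3 - <<'E'
from m import *
c=eyes.read_camera("side");print(cents(c,masks(c)["orange"],(225,230,335,330),30))
E
```

```text
tcp [ 0.4936 -0.1962  0.0784] r 46.2 ang -47.7 F [ 4.9 -2.1 -7.6] w 0.01632565921089967
-50.7 [0.11, -0.16]
-53.2 [0.22, -0.33]
-55.7 [0.34, -0.48]
-58.2 [0.47, -0.63]
-60.7 [0.6, -0.77]
-63.2 [0.74, -0.91]
-65.7 [0.89, -1.04]
-68.2 [1.04, -1.17]
tcp [ 0.4936 -0.1962  0.0784] r 46.2 ang -47.7 F [ 4.9 -2.1 -7.6] w 0.01632565921089967
-70.7 [0.16, -0.12]
-73.2 [0.32, -0.23]
-75.7 [0.48, -0.33]
-78.2 [0.65, -0.43]
-80.7 [0.83, -0.52]
-83.2 [1.01, -0.6]
-85.7 [1.19, -0.68]
-88.2 [1.37, -0.74]
tcp [ 0.4936 -0.1962  0.0784] r 46.2 ang -47.7 F [ 4.9 -2.1 -7.6] w 0.01632565921089967
-90.7 [0.19, -0.06]
-93.2 [0.38, -0.11]
-95.7 [0.57, -0.15]
-98.2 [0.76, -0.18]
-100.7 [0.96, -0.21]
-103.2 [1.15, -0.22]
-105.7 [1.35, -0.23]
-108.2 [1.55, -0.23]
[(array([242.3, 278.8]), [233, 270, 23, 18, 234])]
```

The wheel follows. Continuing.

>>> apply_moves([
  {"delta_pos": [0.11, -0.16, 0.1], "delta_rot": [0, 0, 0], "fingers": 1.2},
  {"delta_pos": [0.22, -0.33, 0.1], "delta_rot": [0, 0, 0], "fingers": 1.2},
  {"delta_pos": [0.34, -0.48, 0.1], "delta_rot": [0, 0, 0], "fingers": 1.2},
  {"delta_pos": [0.47, -0.63, 0.1], "delta_rot": [0, 0, 0], "fingers": 1.2},
  {"delta_pos": [0.6, -0.77, 0.1], "delta_rot": [0, 0, 0], "fingers": 1.2},
  {"delta_pos": [0.74, -0.91, 0.1], "delta_rot": [0, 0, 0], "fingers": 1.2},
  {"delta_pos": [0.89, -1.04, 0.1], "delta_rot": [0, 0, 0], "fingers": 1.2},
  {"delta_pos": [1.04, -1.17, 0.1], "delta_rot": [0, 0, 0], "fingers": 1.2},
])

```text
time: 5.12
tcp_pos: [0.4796, -0.2044, 0.0783]
orientation: [0.145, 0.989, -0.0, -0.0]
ft_force: [3.2, -4.1, -6.0]
width: 0.0163
```

>>> apply_moves([
  {"delta_pos": [0.16, -0.12, 0], "delta_rot": [0, 0, 0], "fingers": 1.2},
  {"delta_pos": [0.32, -0.23, 0], "delta_rot": [0, 0, 0], "fingers": 1.2},
  {"delta_pos": [0.48, -0.33, 0], "delta_rot": [0, 0, 0], "fingers": 1.2},
  {"delta_pos": [0.65, -0.43, 0], "delta_rot": [0, 0, 0], "fingers": 1.2},
  {"delta_pos": [0.83, -0.52, 0], "delta_rot": [0, 0, 0], "fingers": 1.2},
  {"delta_pos": [1.01, -0.6, 0], "delta_rot": [0, 0, 0], "fingers": 1.2},
  {"delta_pos": [1.19, -0.68, 0], "delta_rot": [0, 0, 0], "fingers": 1.2},
  {"delta_pos": [1.37, -0.74, 0], "delta_rot": [0, 0, 0], "fingers": 1.2},
])

```text
time: 5.78
tcp_pos: [0.4643, -0.2072, 0.0783]
orientation: [0.144, 0.99, -0.0, -0.0]
ft_force: [0.0, -5.3, -4.1]
width: 0.0163
```

```bash
python3 arc.py -2.5 8 -108.2; python3 arc.py -2.5 8 -128.2; python3 arc.py -2.5 8 -148.2
python3 - <<'E'
from m import *
c=eyes.read_camera("side");print(cents(c,masks(c)["orange"],(225,220,335,330),30))
c=eyes.read_camera("top");print(cents(c,masks(c)["orange"],(270,150,395,270),30))
E
```

```text
tcp [ 0.4643 -0.2072  0.0783] r 45.2 ang -87.7 F [ 0.  -5.3 -4.1] w 0.016334689051483976
-110.7 [0.2, 0.01]
-113.2 [0.39, 0.03]
-115.7 [0.59, 0.05]
-118.2 [0.78, 0.09]
-120.7 [0.97, 0.13]
-123.2 [1.16, 0.19]
-125.7 [1.35, 0.25]
-128.2 [1.53, 0.31]
tcp [ 0.4643 -0.2072  0.0783] r 45.2 ang -87.7 F [ 0.  -5.3 -4.1] w 0.016334689051483976
-130.7 [0.18, 0.08]
-133.2 [0.36, 0.16]
-135.7 [0.53, 0.25]
-138.2 [0.7, 0.35]
-140.7 [0.87, 0.46]
-143.2 [1.03, 0.57]
-145.7 [1.18, 0.69]
-148.2 [1.33, 0.82]
tcp [ 0.4643 -0.2072  0.0783] r 45.2 ang -87.7 F [ 0.  -5.3 -4.1] w 0.016334689051483976
-150.7 [0.14, 0.13]
-153.2 [0.28, 0.27]
-155.7 [0.41, 0.42]
-158.2 [0.54, 0.57]
-160.7 [0.66, 0.73]
-163.2 [0.77, 0.89]
-165.7 [0.87, 1.05]
-168.2 [0.97, 1.22]
[(array([239.4, 264. ]), [231, 258, 19, 14, 179])]
[(array([319.3, 235.3]), [311, 225, 20, 19, 219])]
```

>>> apply_moves([
  {"delta_pos": [0.19, -0.06, 0.05], "delta_rot": [0, 0, 0], "fingers": 1.2},
  {"delta_pos": [0.38, -0.11, 0.05], "delta_rot": [0, 0, 0], "fingers": 1.2},
  {"delta_pos": [0.57, -0.15, 0.05], "delta_rot": [0, 0, 0], "fingers": 1.2},
  {"delta_pos": [0.76, -0.18, 0.05], "delta_rot": [0, 0, 0], "fingers": 1.2},
  {"delta_pos": [0.96, -0.21, 0.05], "delta_rot": [0, 0, 0], "fingers": 1.2},
  {"delta_pos": [1.15, -0.22, 0.05], "delta_rot": [0, 0, 0], "fingers": 1.2},
  {"delta_pos": [1.35, -0.23, 0.05], "delta_rot": [0, 0, 0], "fingers": 1.2},
  {"delta_pos": [1.55, -0.23, 0.05], "delta_rot": [0, 0, 0], "fingers": 1.2},
])

```text
time: 6.55
tcp_pos: [0.4493, -0.2047, 0.0782]
orientation: [0.144, 0.99, 0.0, 0.0]
ft_force: [0.3, -4.9, 2.6]
width: 0.0167
```

>>> apply_moves([
  {"delta_pos": [0.2, 0.01, 0], "delta_rot": [0, 0, 0], "fingers": 1.2},
  {"delta_pos": [0.39, 0.03, 0], "delta_rot": [0, 0, 0], "fingers": 1.2},
  {"delta_pos": [0.59, 0.05, 0], "delta_rot": [0, 0, 0], "fingers": 1.2},
  {"delta_pos": [0.78, 0.09, 0], "delta_rot": [0, 0, 0], "fingers": 1.2},
  {"delta_pos": [0.97, 0.13, 0], "delta_rot": [0, 0, 0], "fingers": 1.2},
  {"delta_pos": [1.16, 0.19, 0], "delta_rot": [0, 0, 0], "fingers": 1.2},
  {"delta_pos": [1.35, 0.25, 0], "delta_rot": [0, 0, 0], "fingers": 1.2},
  {"delta_pos": [1.53, 0.31, 0], "delta_rot": [0, 0, 0], "fingers": 1.2},
])

```text
time: 7.22
tcp_pos: [0.4356, -0.1971, 0.0781]
orientation: [0.144, 0.99, 0.0, 0.0]
ft_force: [-0.6, -2.6, 5.6]
width: 0.016
```

>>> apply_moves([
  {"delta_pos": [0.18, 0.08, 0], "delta_rot": [0, 0, 0], "fingers": 1.2},
  {"delta_pos": [0.36, 0.16, 0], "delta_rot": [0, 0, 0], "fingers": 1.2},
  {"delta_pos": [0.53, 0.25, 0], "delta_rot": [0, 0, 0], "fingers": 1.2},
  {"delta_pos": [0.7, 0.35, 0], "delta_rot": [0, 0, 0], "fingers": 1.2},
  {"delta_pos": [0.87, 0.46, 0], "delta_rot": [0, 0, 0], "fingers": 1.2},
  {"delta_pos": [1.03, 0.57, 0], "delta_rot": [0, 0, 0], "fingers": 1.2},
  {"delta_pos": [1.18, 0.69, 0], "delta_rot": [0, 0, 0], "fingers": 1.2},
  {"delta_pos": [1.33, 0.82, 0], "delta_rot": [0, 0, 0], "fingers": 1.2},
])

```text
time: 7.88
tcp_pos: [0.4252, -0.1849, 0.0781]
orientation: [0.144, 0.99, 0.001, -0.0]
ft_force: [-1.0, -1.6, 6.0]
width: 0.0165
```

```bash
cat > lump.py <<'E'
from m import *
for n,b in(("side",(220,215,335,330)),("top",(270,150,395,270))):
    c=eyes.read_camera(n); r=cents(c,masks(c)["orange"],b,30); print(n,r)
    if n=="top" and r:
        d=cast(c,r[0][0],.06)[:2]-[.4619,-.1615]; print("lump r",np.hypot(*d),"ang",np.degrees(np.arctan2(d[1],d[0])))
E
python3 arc.py -2 1;python3 lump.py
```

```text
tcp [ 0.4252 -0.1849  0.0781] r 43.8 ang -148.4 F [-1.  -1.6  6. ] w 0.01645156785505109
-150.4 [0.12, 0.11]
side [(array([270.9, 248.7]), [268, 245, 9, 7, 43])]
top [(array([305.7, 211.2]), [299, 202, 14, 19, 201])]
lump r 0.061777354230405646 ang 88.79411725711937
```

Now about 14–17° to go. I'll go to -163° and then look.

>>> apply_moves([
  {"delta_pos": [0.14, 0.13, 0], "delta_rot": [0, 0, 0], "fingers": 1.2},
  {"delta_pos": [0.28, 0.27, 0], "delta_rot": [0, 0, 0], "fingers": 1.2},
  {"delta_pos": [0.41, 0.42, 0], "delta_rot": [0, 0, 0], "fingers": 1.2},
  {"delta_pos": [0.54, 0.57, 0], "delta_rot": [0, 0, 0], "fingers": 1.2},
  {"delta_pos": [0.66, 0.73, 0], "delta_rot": [0, 0, 0], "fingers": 1.2},
  {"delta_pos": [0.77, 0.89, 0], "delta_rot": [0, 0, 0], "fingers": 1.2},
  {"delta_pos": [0.77, 0.89, 0], "delta_rot": [0, 0, 0], "fingers": 1.2},
  {"delta_pos": [0.77, 0.89, 0], "delta_rot": [0, 0, 0], "fingers": 1.2},
])

```text
time: 8.65
tcp_pos: [0.4204, -0.1732, 0.0781]
orientation: [0.144, 0.99, 0.001, -0.0]
ft_force: [-0.5, -1.8, 7.9]
width: 0.0169
```

```bash
python3 arc.py -1 6; python3 lump.py
python3 - <<'E'
from m import *
a=eyes.read_camera("top")["img"][165:255,270:370];cv2.imwrite("pics/t2.png",cv2.resize(a,None,fx=6.5,fy=6.5,interpolation=cv2.INTER_CUBIC))
E
```

```text
tcp [ 0.4204 -0.1732  0.0781] r 43.6 ang -165.1 F [-0.5 -1.8  7.9] w 0.016924536008516813
-166.1 [0.04, 0.07]
-167.1 [0.08, 0.14]
-168.1 [0.12, 0.2]
-169.1 [0.15, 0.27]
-170.1 [0.19, 0.34]
-171.1 [0.22, 0.41]
side [(array([272.7, 248.4]), [262, 244, 24, 9, 142])]
top [(array([306.8, 204.5]), [300, 196, 16, 19, 194])]
lump r 0.0615665166191136 ang 74.12035954207984
```

View pics/t2.png

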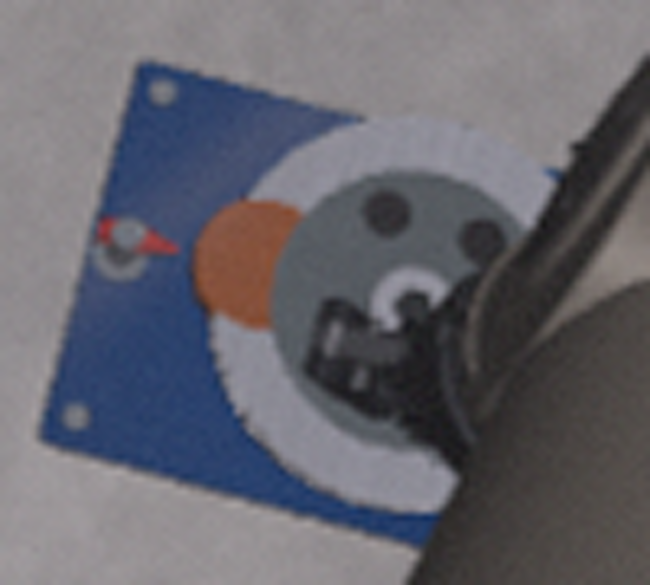

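Top view: the lump disc, centre about (259,264) in the crop, stands in front of the pointer tip at (180,248). For a second estimate of the pointer direction I'll use the plate edges.

Run:
```python
from m import *
c=eyes.read_camera("top"); H=cast(c,(333.1,212),.065)[:2]
A=lambda d:round(np.degrees(np.arctan2(d[1],d[0])),1)
P=[cast(c,(u/6.5+269.6,v/6.5+169.6),.012)[:2] for u,v in((140,30),(637,160),(550,548),(40,407))]
for i in range(4): d=P[(i+1)%4]-P[i]; print("edge",A(d),np.hypot(*d).round(4))
m=masks(c)["orange"]; m[:150]=0;m[270:]=0;m[:,:270]=0;m[:,330:]=0
q=max(cv2.findContours(m,cv2.RETR_EXTERNAL,cv2.CHAIN_APPROX_NONE)[0],key=cv2.contourArea)[:,0]
w=np.array([cast(c,p,.06)[:2] for p in q])
r=np.hypot(*(w-H).T); print("rmax",r.max()); k=w[r>.072]; 
S=np.c_[2*k,np.ones(len(k))];x=np.linalg.lstsq(S,(k**2).sum(1),rcond=None)[0]
print("circle ang",A(x[:2]-H),"r",np.hypot(*(x[:2]-H)),"rad",np.sqrt(x[2]+x[:2]@x[:2]))
T=cast(c,(180/6.5+269.6,248/6.5+164.6),.05)[:2];print("tip",T,A(T-H))
Po=cast(c,(129/6.5+269.6,233/6.5+164.6),.058)[:2];print("post top",Po,A(Po-H),np.hypot(*(Po-H)))
ce=(P[0]+P[2])/2; print("hub off centre line, deg of edge", H-ce)
c=eyes.read_camera("side");m=masks(c); print("red side",cents(c,m["red"],(225,225,335,330),3))
b=c["img"][225:285,230:320];cv2.imwrite("pics/s2.png",cv2.resize(b,None,fx=8,fy=8,interpolation=cv2.INTER_CUBIC))
```

```text
edge -103.9 0.1911
edge 166.0 0.148
edge 75.7 0.1913
edge -14.1 0.1467
rmax 0.07687871656482932
circle ang 75.7 r 0.05534300500260476 rad 0.021082236348231115
tip [ 0.48400159 -0.08134236] 74.6
post top [ 0.48771394 -0.06256533] 75.4 0.10224782056255198
hub off centre line, deg of edge [-0.00384162 -0.01726817]
red side [(array([270. , 242.2]), [268, 241, 5, 3, 13])]
```

View pics/s2.png

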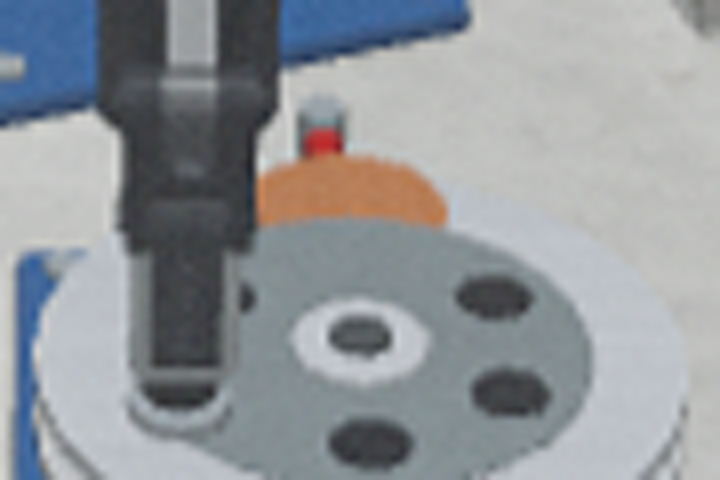

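Pointer direction is 75.4–75.9° from the post and plate edges, and 74.6° from the tip. The lump is at 74.1–75.7°, so they agree to about 1°. Releasing now.

>>> apply_moves([
  {"delta_pos": [0, 0, -0.05], "delta_rot": [0, 0, 0], "fingers": 2.2},
  {"delta_pos": [0, 0, -0.05], "delta_rot": [0, 0, 0], "fingers": 3.2},
  {"delta_pos": [0, 0, -0.05], "delta_rot": [0, 0, 0], "fingers": 4.0},
  {"delta_pos": [0, 0, -0.05], "delta_rot": [0, 0, 0], "fingers": 4.5},
  {"delta_pos": [0, 0, -0.05], "delta_rot": [0, 0, 0], "fingers": 4.5},
  {"delta_pos": [0, 0, -0.5], "delta_rot": [0, 0, 0], "fingers": 4.5},
  {"delta_pos": [0, 0, -1.3], "delta_rot": [0, 0, 0], "fingers": 4.5},
  {"delta_pos": [0, 0, -2.3], "delta_rot": [0, 0, 0], "fingers": 4.5},
])

```text
time: 9.57
tcp_pos: [0.4199, -0.175, 0.1012]
orientation: [0.145, 0.99, 0.0, -0.001]
ft_force: [0.0, -0.8, 0.7]
width: 0.045
```

>>> apply_moves([
  {"delta_pos": [0, 0, -1], "delta_rot": [0, 0, 0], "fingers": 4.5},
  {"delta_pos": [0, 0, -3], "delta_rot": [0, 0, 0], "fingers": 4.5},
  {"delta_pos": [0, 0, -5], "delta_rot": [0, 0, 0], "fingers": 4.5},
  {"delta_pos": [0, 0, -7], "delta_rot": [0, 0, 0], "fingers": 4.5},
  {"delta_pos": [0, 0, -9], "delta_rot": [0, 0, 0], "fingers": 4.5},
  {"delta_pos": [0, 0, -11], "delta_rot": [0, 0, 0], "fingers": 4.5},
  {"delta_pos": [0, 0, -12], "delta_rot": [0, 0, 0], "fingers": 4.5},
  {"delta_pos": [0, 0, -12], "delta_rot": [0, 0, 0], "fingers": 4.5},
])

```text
time: 10.23
tcp_pos: [0.4222, -0.176, 0.224]
orientation: [0.144, 0.99, -0.0, 0.003]
ft_force: [-0.7, 0.3, 0.6]
width: 0.0449
```

```bash
python3 lump.py
python3 - <<'E'
from m import *
c=eyes.read_camera("top");H=cast(c,(333.1,212),.065)[:2]
print(readout.get_state()["tcp_pos"])
b=eyes.read_camera("side")["img"][215:335,220:330]; a=c["img"][165:255,270:370]
cv2.imwrite("pics/f.png",np.hstack([cv2.resize(a,(400,360),interpolation=2),cv2.resize(b,(330,360),interpolation=2)]))
E
```

```text
side [(array([272.4, 248.5]), [261, 244, 25, 9, 143])]
top [(array([306.8, 204.4]), [300, 196, 16, 19, 191])]
lump r 0.06162995017014658 ang 73.91276322727673
[ 0.41970888 -0.17471336  0.2200521 ]
```

View pics/f.png

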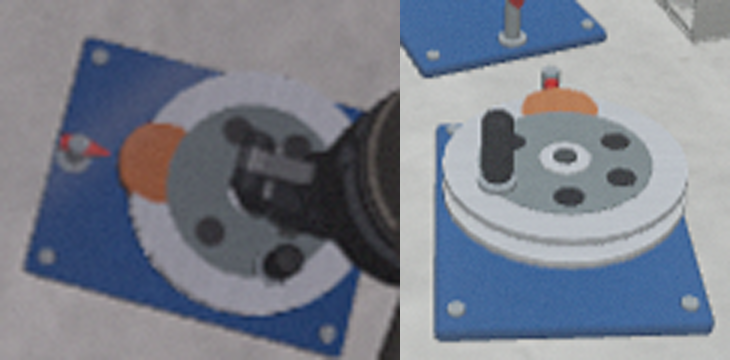

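The gripper is clear and the knob is free. In the side view the lump centre is slightly right of the pointer, so I'll cross-check that numerically.

Run:
```python
from m import *
A=lambda d:round(np.degrees(np.arctan2(d[1],d[0])),1)
for n,hub,bx in(("side",(274.6,266.6),(225,225,330,330)),("top",(333.1,212),(270,160,330,260))):
    c=eyes.read_camera(n);H=cast(c,hub,.065)[:2]; mk=masks(c)
    m=np.zeros((384,512),np.uint8);u0,v0,u1,v1=bx;m[v0:v1,u0:u1]=mk["orange"][v0:v1,u0:u1]
    v,u=np.nonzero(m); w=np.array([cast(c,(a,b),.06)[:2] for a,b in zip(u,v)])-H
    an=np.degrees(np.arctan2(w[:,1],w[:,0])); r=np.hypot(*w.T)
    for lo,hi in((.052,.06),(.06,.067),(.067,.074)):
        k=(r>lo)&(r<hi); print(n,lo,"mid",(an[k].min()+an[k].max())/2,"mean",an[k].mean(),"span",np.ptp(an[k]))
    if n=="side":
        print("knob",A(cast(c,(252.4,254.0),.105)[:2]-H),"black",cents(c,mk["black"],(240,245,262,285),20))
        # pointer: where would the tip (r 84) and post top (r 103) project for pointer angles
        for a in(74,75,76,77,78):
            e=np.array([np.cos(np.radians(a)),np.sin(np.radians(a))])
            print(a,"post",proj(c,np.append(H+.103*e,.058)).round(1),"tip",proj(c,np.append(H+.084*e,.05)).round(1))
```

```text
side 0.052 mid 74.34158979647538 mean 74.78664006831227 span 43.20847787317758
side 0.06 mid 72.7635593521629 mean 73.03726898121023 span 41.48594251510825
side 0.067 mid 73.68896270964585 mean 73.94055391657453 span 32.64878668939391
knob -165.9 black []
74 post [271.2 238.7] tip [271.6 247.5]
75 post [270.3 238.7] tip [270.9 247.5]
76 post [269.4 238.7] tip [270.1 247.5]
77 post [268.4 238.8] tip [269.3 247.6]
78 post [267.5 238.8] tip [268.6 247.6]
top 0.052 mid 73.1510765181997 mean 73.41129191083819 span 44.55227725791443
top 0.06 mid 72.98531022112846 mean 72.89704499320746 span 39.30881811498984
top 0.067 mid 73.7530125866587 mean 74.76976609972246 span 33.62738087976883
```

Both views put the lump at about 73.7–74° and the pointer at about 75.5°, so it has overshot by about 1.5° (2 mm at the rim). There is plenty of time, so I'll re-grip and nudge it back.

>>> apply_moves([
  {"delta_pos": [0, 0, 2], "delta_rot": [0, 0, 0], "fingers": 4.5},
  {"delta_pos": [0, 0, 4.5], "delta_rot": [0, 0, 0], "fingers": 4.5},
  {"delta_pos": [0, 0, 7], "delta_rot": [0, 0, 0], "fingers": 4.5},
  {"delta_pos": [0, 0, 9.5], "delta_rot": [0, 0, 0], "fingers": 4.5},
  {"delta_pos": [0, 0, 11.5], "delta_rot": [0, 0, 0], "fingers": 4.5},
  {"delta_pos": [0, 0, 13], "delta_rot": [0, 0, 0], "fingers": 4.5},
  {"delta_pos": [0, 0, 14], "delta_rot": [0, 0, 0], "fingers": 4.5},
  {"delta_pos": [0, 0, 14.2], "delta_rot": [0, 0, 0], "fingers": 4.5},
])

```text
time: 11.2
tcp_pos: [0.4184, -0.1744, 0.0766]
orientation: [0.144, 0.99, 0.0, -0.003]
ft_force: [0.1, 0.6, -0.5]
width: 0.0453
```

>>> apply_moves([
  {"delta_pos": [0, 0, 0], "delta_rot": [0, 0, 0], "fingers": 4.5},
  {"delta_pos": [0, 0, 0], "delta_rot": [0, 0, 0], "fingers": 3.2},
  {"delta_pos": [0, 0, 0], "delta_rot": [0, 0, 0], "fingers": 2.4},
  {"delta_pos": [0, 0, 0], "delta_rot": [0, 0, 0], "fingers": 1.6},
  {"delta_pos": [0, 0, 0], "delta_rot": [0, 0, 0], "fingers": 1.6},
  {"delta_pos": [0, 0, 0], "delta_rot": [0, 0, 0], "fingers": 1.6},
  {"delta_pos": [0, 0, 0], "delta_rot": [0, 0, 0], "fingers": 1.6},
], newtons=20)

```text
time: 11.78
tcp_pos: [0.4216, -0.1751, 0.0799]
orientation: [0.144, 0.99, 0.0, 0.001]
ft_force: [-1.0, 1.7, 5.1]
width: 0.0172
```

```bash
python3 arc.py 1 2; python3 lump.py
```

```text
tcp [ 0.4216 -0.1751  0.0799] r 43.0 ang -162.2 F [-1.   1.7  5.1] w 0.017171209414501072
-161.2 [-0.04, -0.06]
-160.2 [-0.09, -0.13]
side [(array([272.2, 248.3]), [263, 244, 21, 9, 128])]
top [(array([306.6, 205.3]), [300, 197, 15, 19, 191])]
lump r 0.061531002695023373 ang 75.9083582853042
```

Gripping alone turned it +2.0°, from 73.9° to 75.9°, which is on the pointer direction of about 75.5°. I'll release straight up.

>>> apply_moves([
  {"delta_pos": [0, 0, 0], "delta_rot": [0, 0, 0], "fingers": 2.2},
  {"delta_pos": [0, 0, 0], "delta_rot": [0, 0, 0], "fingers": 3.2},
  {"delta_pos": [0, 0, 0], "delta_rot": [0, 0, 0], "fingers": 4.0},
  {"delta_pos": [0, 0, 0], "delta_rot": [0, 0, 0], "fingers": 4.5},
  {"delta_pos": [0, 0, 0], "delta_rot": [0, 0, 0], "fingers": 4.5},
  {"delta_pos": [0, 0, -0.5], "delta_rot": [0, 0, 0], "fingers": 4.5},
  {"delta_pos": [0, 0, -1.3], "delta_rot": [0, 0, 0], "fingers": 4.5},
  {"delta_pos": [0, 0, -2.3], "delta_rot": [0, 0, 0], "fingers": 4.5},
])

```text
time: 12.55
tcp_pos: [0.4199, -0.175, 0.1022]
orientation: [0.144, 0.99, -0.0, -0.001]
ft_force: [0.3, -1.0, 0.1]
width: 0.0451
```

>>> apply_moves([
  {"delta_pos": [0, 0, -1], "delta_rot": [0, 0, 0], "fingers": 4.5},
  {"delta_pos": [0, 0, -3], "delta_rot": [0, 0, 0], "fingers": 4.5},
  {"delta_pos": [0, 0, -5], "delta_rot": [0, 0, 0], "fingers": 4.5},
  {"delta_pos": [0, 0, -7], "delta_rot": [0, 0, 0], "fingers": 4.5},
  {"delta_pos": [0, 0, -9], "delta_rot": [0, 0, 0], "fingers": 4.5},
  {"delta_pos": [0, 0, -11], "delta_rot": [0, 0, 0], "fingers": 4.5},
  {"delta_pos": [0, 0, -12], "delta_rot": [0, 0, 0], "fingers": 4.5},
  {"delta_pos": [0, 0, -12], "delta_rot": [0, 0, 0], "fingers": 4.5},
])

```text
time: 13.22
tcp_pos: [0.4222, -0.176, 0.2249]
orientation: [0.144, 0.99, -0.0, 0.003]
ft_force: [0.6, 0.6, -0.1]
width: 0.0453
```

```bash
python3 lump.py
python3 - <<'E'
from m import *
for n,hub,bx in(("side",(274.6,266.6),(225,225,330,330)),("top",(333.1,212),(270,160,330,260))):
    c=eyes.read_camera(n);H=cast(c,hub,.065)[:2]; mk=masks(c)
    m=np.zeros((384,512),np.uint8);u0,v0,u1,v1=bx;m[v0:v1,u0:u1]=mk["orange"][v0:v1,u0:u1]
    v,u=np.nonzero(m); w=np.array([cast(c,(a,b),.06)[:2] for a,b in zip(u,v)])-H
    an=np.degrees(np.arctan2(w[:,1],w[:,0])); r=np.hypot(*w.T)
    for lo,hi in((.052,.06),(.06,.067),(.067,.074)):
        k=(r>lo)&(r<hi); print(n,lo,"mid",(an[k].min()+an[k].max())/2,"mean",an[k].mean())
E
```

```text
side [(array([271.1, 248.5]), [260, 244, 24, 9, 141])]
top [(array([306.6, 205.4]), [300, 197, 15, 19, 189])]
lump r 0.06147541006728619 ang 76.11802381711576
side 0.052 mid 76.04664697771103 mean 76.10124558236302
side 0.06 mid 76.16853137109423 mean 76.26848775407615
side 0.067 mid 77.14356429176566 mean 76.38113218909173
top 0.052 mid 75.15255301250389 mean 75.38564112651771
top 0.06 mid 74.95235771912036 mean 74.93508536601301
top 0.067 mid 76.06382288742765 mean 77.22265768650554
```

The lump is now at about 75.5–76° in both views against the pointer at about 75.5°. Handing in.

```bash
python3 -c "
from cell import workorder; print(workorder.job_done())"
```

```text
the job is handed in; nothing more can be done
None
```

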